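Clamp the wheel adapter, then hold the index plunger out

TASK

The wheel adapter is already sitting on the bench turntable: swing the toggle clamp's handle all the way down so that the clamp locks onto it. Then take the index plunger by its knob, pull it straight up as far as it goes and finish still holding it there with the gripper, its pin clear of the hole, so that I can turn the table to the next stud. Do not turn the table yourself, and leave the tools and other loose things where they are.

Things in the scene. Friction and masses are not known exactly. Their poses are not given: they have to be found in the camera images.
- fixture: The whole index fixture, bolted to the bench: grey base plate 310 x 340 mm, 10 mm thick, with a round steel turntable (280 mm across, its top 36 mm above the bench) on its centre. Origin: on the bench under the turntable's axis. Its y axis points from the turntable's axis to the toggle clamp, its -y axis to the index plunger (122 mm from the axis), z up. Its place and heading on the bench vary.
- turntable (a joint): Angle of the turntable, rad; 0 as it stands at the start. It is locked by the plunger's pin (a hair of play) and turns stiffly but freely once the pin is out.
- nest (a point): Centre of the turntable's top face, 36 mm above the bench; a spigot 63 mm across stands there, 12 mm high, inside the adapter's bore.
- adapter: The work: an aluminium wheel adapter, a ring 144 mm across, 25 mm thick, bore 66 mm, with five studs 12 mm thick standing 30 mm up from its top (their ends 91 mm above the bench). It lies loose on the turntable, over the spigot. Origin: centre of its underside.
- clamp_hinge (a point): Hinge of the clamp handle, on the middle of the toggle clamp, 88 mm above the bench. y axis: level, pointing outwards from the turntable's axis, the way the handle lies when closed; z up; x is the hinge's line.
- clamp_handle (a joint): Angle of the clamp handle above level, rad: about 1.1 to 1.4 at the start (open, standing up and leaning outwards), 0 when fully down, level and pointing outwards (its stop). It is stiff enough to stay where it is left. Swinging it by the middle of its grip takes 1 to 2 N, and 3 to 5 N over the last 0.25 rad, where the clamp's foot presses on the adapter; dead centre is at 0.1 rad, and below that it is locked.
- handle_grip (a point): Middle of the clamp handle's grip, on its axis, 90 mm from the hinge: a black plastic round bar 17 mm thick, which reaches from 44 to 124 mm from the hinge. x axis: along the handle, away from the hinge; y: along the hinge's line.
- clamp_arm: The clamp's steel arm: 52 mm long, hinged 40 mm nearer to the turntable's axis than the handle, it points to the adapter and carries a rubber-footed spindle. It stands up while the clamp is open and comes down onto the rim of the adapter as the handle closes. Origin: its own hinge, 70 mm above the bench.
- plunger (a joint): Lift of the index plunger, m: 0 with its pin seated 12 mm deep in the turntable's index hole, 0.016 pulled up to its stop. A spring pulls it down with about 6 N at 0 and 15 N at the stop, weight included; it springs back when let go.
- knob: The plunger's knob: black plastic, round, 34 mm across, 18 mm high, on an upright axis, with a narrower neck (22 mm) below it. Origin: centre of that 18 mm head, 91 mm above the bench when seated. z: up, the way it is pulled; x and y as the fixture's. Below it is a steel sleeve and hex (28 mm across) on a bracket whose top is 58 mm above the bench, 60 mm wide along x. The nearest stud of the adapter is 66 mm away towards the turntable's axis.
- socket: Impact socket, dark steel, 32 mm across, 52 mm tall, standing on a corner of the fixture's base plate. Origin: centre of its underside. Leave it alone.
- nut_a: Steel wheel nut, 25 mm across, 29 mm tall, on another corner of the base plate. Origin: centre of its underside. Leave it alone.
- nut_b: A second, equal wheel nut on a corner of the base plate. Leave it alone.
- screwdriver: Screwdriver, 220 mm long, lying on the bench outside the plunger's bracket. Leave it alone.
- wrench: Steel wrench, 200 mm long, lying on the bench on the far side of the fixture. Leave it alone.
- hammer: Hammer, 260 mm long, lying on the bench beyond the end of the clamp handle. Leave it alone.
- paste_tub: White tub of tyre paste, 104 mm across, 100 mm tall, on the bench. Leave it alone.
- spray_can: Spray can, 56 mm across, 170 mm tall, on the bench. Leave it alone.
Mind the look-alikes: they are no part of the job. Of the things shaped like the adapter, the aluminium one is meant.

How it is judged (in metres and radians):
On the way, in this order (a step that is already met when the one before it is completed fails the run):
1. the clamp is closed on the adapter: its handle fully down and its foot pressing (value of joint clamp_handle below 0.1 rad and contact force between clamp_arm and adapter above 3 N), for 0.3 s.
2. with the clamp closed, the plunger is drawn up to its stop by the knob (all of step 1 and value of joint plunger above 0.014 m and contact force between the fingers and knob above 5 N), for 0.3 s.
At the end, for the whole second after the job is handed in: The gripper still holds the knob with the plunger drawn more than 14 of its 16 mm; the clamp handle is within 0.1 rad of level with its foot pressing on the adapter; the adapter is in its nest (5 mm) and the turntable not turned (0.05 rad) (all of step 2 and distance between adapter and nest below 0.005 m and value of joint turntable between -0.05 and 0.05 rad); the arm keeps its last pose, push and grip.
It fails at once if the turntable is turned by more than 0.05 rad (value of joint turntable above 0.05 rad or value of joint turntable below -0.05 rad).
It fails at once if a bystander is moved by more than 30 mm (distance of any of socket, nut_a, nut_b, screwdriver, wrench, hammer, paste_tub, spray_can from where it was at the start of the episode above 0.03 m).
It also fails if it takes over 42 s, if anything falls off the work surface, if the arm or the gripper's body presses on something with over 40 N, if the wrist force passes 120 N, or if a joint passes its speed limit or range.

ROBOT

A 6-joint arm with a two-finger parallel gripper is mounted at the origin on the work surface. World frame = base frame: x ahead of the robot, y to its left, z up, the work surface at z = 0. Lengths are in m, angles in degrees, forces in N, time in s.
With the tool pointing down it reaches from about 0.35 to 0.875 m from the base axis. Payload 4.2 kg.
Tool frame: the origin (TCP) lies between the finger pads; the fingertips stand 8 mm ahead of it and the grasp point (between the pads) lies 11 mm behind it; z points along the fingers, y is the line along which they close (so a half turn about z gives the same grasp; the last joint's range is limited). The gripper opens to 87 mm and grips with 3 to 60 N. Pads are 19 mm wide; open, the fingers measure 117 mm over their backs; the gripper's body (75 mm by 190 mm) begins 51 mm behind the grasp point.
Start: joints at [78.759, 22.042, 0.453, 0, -68.411, -14.817], TCP at [0.275, 0.561, 0.231] pointing down, gripper open.
Joint ranges: [-179.83, 179.83], [-69.29, 118.12], [-61.27, 80.66], [-181.25, 117.63], [-171.15, -9.14], [-177.46, 177.46]. Speed limits (degrees/s): [159.86, 159.86, 180, 180, 180, 180].

INTERFACE

Orientations are given as a 3x3 rotation matrix whose columns are the frame's x, y, z axes.
In Python, from station import sense, capture, camera_model, finish_job, find_in gives the robot as it stands. The module is installed in compiled form; this text tells all that it offers.
- The arm moves only by the tool arm_command, never from a script. Its argument "motion" is a list of rows, each a list of 7 numbers: the finger opening in mm, from 0 to 87, then the shift along the tool's x, y, z in mm, then the turn, a rotation vector about the tool's x, y, z in rad. In form: [[jaw, dx, dy, dz, rx, ry, rz], ...]. A call has 1 to 8 rows; each row shifts and turns the commanded pose from where the row before left it, along the tool's axes as they then stand; what a row does not reach is not made up. A row lasts 1/10 s, in which the tool goes at most 50 mm and 8.59 degrees, less where a joint would pass 70% of its speed; a pose out of reach is approached as far as the arm can. A call with a gripper value outside its range is refused whole. The fingers move at their own pace and stop on an object; the grip force is fixed at half the most. Time passes only in rows, so rows that do not move let the fingers close. It gives the time, the measured TCP pose, the force, the opening and the grip force at its end, in the units of the state.
- sense(): the state, without advancing time (a new reading comes with each control period).
- capture(name): name is "side" or "top" or "wrist"; returns the picture (384x512x3 uint8, red, green, blue); there is no depth.
- camera_model(name): a dict with "fx", "fy", "cx", "cy" (pixels), "R" (3x3) and "t" (3): a world point X has camera coordinates R X + t. Camera axes: x right, y down, z forward; pixel columns grow to the right and rows downward; lengths in m; the calibration is good to about 2 mm. A picture is of the moment at which its call begins: read the wrist's pose just before it. camera_model takes no time and is no camera call; for the wrist camera it gives the pose at the moment of the call.
- finish_job(): hands the job in; it is judged then, once.
Trained networks look in the newest picture that a camera, given by its name, has taken for a name from the list of things; names that differ only in an ending like _2 or _b are one class to them, and where a whole thing is asked for, a point or a joint stands for the part that bears it (a point fixed in the world has none). Each returns a list of dicts, best first, with "p" (0 to 1); they miss things now and then, are a little off and sometimes report something else, mostly with a low value. They report only what shows in the picture. A call takes as long as a camera call. They do not tell look-alikes from the thing itself.
- find_in(target, camera): "location" ([row, column] in pixels, amid what is visible of it).
The state is a dict: "time_s": time; "joints": joint angles; "joint_velocities": joint speeds; "effort": joint torques, N m; "tcp_pos": TCP position; "ee_rot": TCP orientation; "wrist_force": force on the tool from outside, world axes, zero at the start; "moment": the same for the moment, N m; "gripper_width": opening from 0.0 (shut) to 1.0 (fully open); "gripper_force": force on a finger pad.
Only numpy, scipy, OpenCV 4.12 (cv2) and the standard library are available. Lean on these libraries where they do the work, as an engineer would, in place of code of your own. Each camera call takes 0.05 s, during which the arm holds its last target. There are 200 camera calls.

## Working session

There is one attempt and no reset: what is moved stays moved. The work goes in short steps, Python scripts to look and compute and a tool call to move; the robot and the scene stay as the last step left them, time stands still between calls to the robot, and variables do not carry over. Pictures are saved under pics/ and viewed, at most 10 in all, crops included, and the job is handed in when it is done.

Besides the shell and the picture viewer there is one more tool, called as a command line: name --pt "numbers of a row" for each row, then --argument value for the rest. arm_command: Moves the arm, as the interface text tells. Its arguments: {"type":"object","properties":{"motion":{"type":"array"}},"required":["motion"]}

```bash
mkdir -p pics; cat > h.py <<'E'
import numpy as np,cv2,json
from station import *
def save(n,f):
    im=capture(n); cv2.imwrite('pics/'+f,cv2.cvtColor(im,cv2.COLOR_RGB2BGR)); return im
def ray(m,rc,z):
    R=np.array(m['R']);t=np.array(m['t']);c=-R.T@t
    d=R.T@np.array([(rc[1]-m['cx'])/m['fx'],(rc[0]-m['cy'])/m['fy'],1]); return c+d*(z-c[2])/d[2]
def proj(m,X):
    p=np.array(m['R'])@np.array(X)+np.array(m['t']); return np.array([m['fy']*p[1]/p[2]+m['cy'],m['fx']*p[0]/p[2]+m['cx']])
def tri(ms,rcs):
    A=[];b=[]
    for m,rc in zip(ms,rcs):
        R=np.array(m['R']);t=np.array(m['t'])
        u=(rc[1]-m['cx'])/m['fx'];v=(rc[0]-m['cy'])/m['fy']
        A+=[R[0]-u*R[2],R[1]-v*R[2]];b+=[u*t[2]-t[0],v*t[2]-t[1]]
    x,r,_,_=np.linalg.lstsq(np.array(A),np.array(b),rcond=None);return x,r
E
python3 - <<'E'
from h import *
ims=[save(n,n+'0.png') for n in('top','side')]
cv2.imwrite('pics/both.png',cv2.cvtColor(np.vstack(ims),cv2.COLOR_RGB2BGR)) if 0 else None
for n in('top','side'):
    m=camera_model(n);print(n,-np.array(m['R']).T@m['t'],m['fx'])
    for t,z in(('knob',.091),('handle_grip',.15),('clamp_arm',.09),('adapter',.061),('turntable',.036),('socket',.03),('hammer',.01),('paste_tub',.1),('spray_can',.17)):
        for d in find_in(t,n)[:3]: print(t,np.round(d['p'],2),np.round(d['location']),np.round(ray(m,d['location'],z),3))
E
```

```text
top [ 0.28707898 -0.02235162  1.49632078] 465.4569423086281
handle_grip 0.65 [165. 199.] [0.637 0.138 0.15 ]
clamp_arm 0.55 [202. 242.] [0.535 0.01  0.09 ]
adapter 0.79 [154. 373.] [ 0.699 -0.407  0.061]
adapter 0.69 [132. 325.] [ 0.774 -0.255  0.061]
adapter 0.48 [163. 197.] [0.666 0.154 0.061]
turntable 0.86 [206. 263.] [ 0.532 -0.055  0.036]
turntable 0.27 [201. 312.] [ 0.55  -0.211  0.036]
hammer 0.97 [207. 156.] [0.533 0.291 0.01 ]
paste_tub 0.96 [260. 362.] [ 0.362 -0.351  0.1  ]
spray_can 0.8 [165. 198.] [0.633 0.137 0.17 ]
side [ 0.22472075 -0.69671034  0.73005781] 348.1126915789283
knob 0.66 [244. 285.] [ 0.532 -0.201  0.091]
handle_grip 0.68 [165. 238.] [0.529 0.084 0.15 ]
clamp_arm 0.39 [196. 248.] [0.528 0.01  0.09 ]
adapter 0.97 [230. 270.] [ 0.535 -0.115  0.061]
adapter 0.86 [318. 412.] [ 0.685 -0.476  0.061]
adapter 0.62 [247. 381.] [ 0.76  -0.292  0.061]
turntable 0.8 [227. 257.] [ 0.518 -0.068  0.036]
hammer 0.62 [170. 204.] [0.481 0.296 0.01 ]
hammer 0.21 [290. 246.] [ 0.413 -0.227  0.01 ]
paste_tub 0.63 [341. 252.] [ 0.354 -0.394  0.1  ]
paste_tub 0.26 [186. 278.] [0.619 0.002 0.1  ]
spray_can 0.97 [159. 268.] [0.608 0.047 0.17 ]
```

View pics/top0.png

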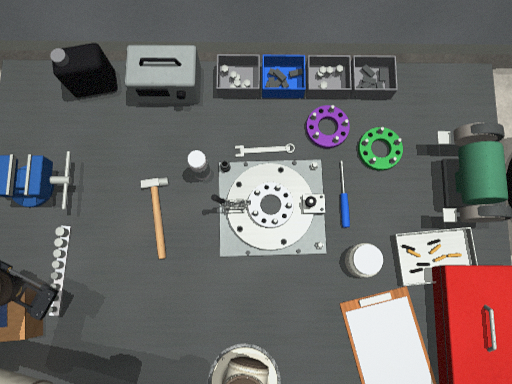

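View pics/side0.png

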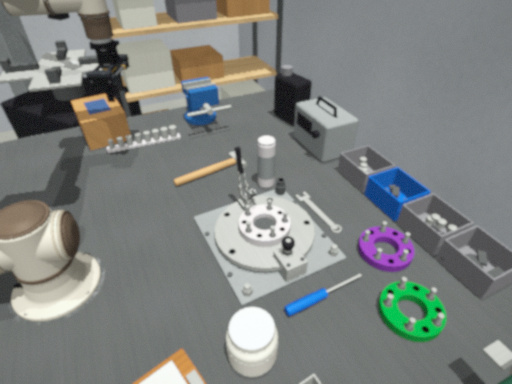

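Top view: the aluminium adapter is at (270,204), with the purple (328,126) and green (381,148) rings as look-alikes. The knob is at (311,202) and the handle tip near (215,210). The clamp is on world +y. Next is one close crop of each view.

```bash
python3 - <<'E'
import cv2,numpy as np
a=cv2.imread('pics/top0.png')[145:265,200:340];b=cv2.imread('pics/side0.png')[140:300,190:345]
a=cv2.resize(a,None,fx=5,fy=5,interpolation=2)[:,:]
cv2.imwrite('pics/c_top.png',a)
b=cv2.resize(b,(0,0),fx=3.75,fy=3.75,interpolation=2);cv2.imwrite('pics/c_side.png',b);print(a.shape,b.shape)
E
```

```text
(600, 700, 3) (600, 581, 3)
```

View pics/c_top.png

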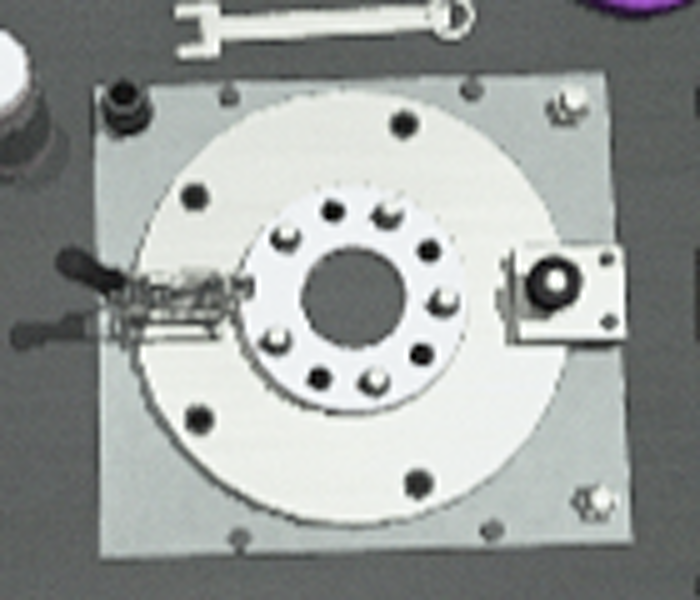

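View pics/c_side.png

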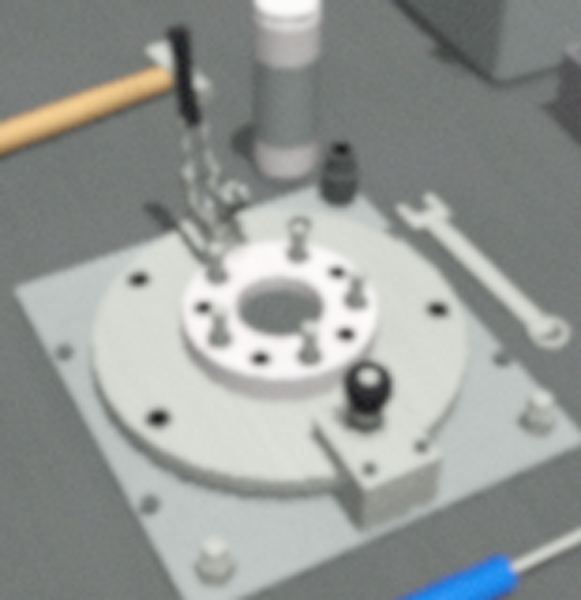

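The crops show the knob's centre at top (col 310.8, row 201.6) and side (287.9, 243.2). The grip's middle is at top (218, 199.4) and side (239.1, 160.3). The aluminium adapter sits inside the turntable, so it is the right one.

```bash
python3 - <<'E'
from h import *
T=camera_model('top');S=camera_model('side')
print('knob tri',tri([T,S],[(201.6,310.8),(243.2,287.9)]), ray(T,(201.6,310.8),.1),ray(S,(243.2,287.9),.091))
print('grip tri',tri([T,S],[(199.4,218),(160.3,239.1)]))
a=ray(T,(204.6,270.8),.061);print('axis',a)
c=[ray(T,(145+y/5,200+x/5),.01) for x,y in((95,85),(605,72),(632,542),(100,557))]
print(np.round(c,3),np.mean(c,0))
for i in range(4):
    d=c[(i+1)%4]-c[i];print(np.linalg.norm(d),np.degrees(np.arctan2(d[1],d[0])))
s=sense();print(s['ee_rot'],s['tcp_pos'],s['time_s'])
W=camera_model('wrist');print(W['R'],np.array(W['R'])@s['tcp_pos']+W['t'],-np.array(W['R']).T@W['t'])
E
```

```text
knob tri (array([ 0.53879981, -0.20091576,  0.09147816]), array([1.24053016e-07])) [ 0.53703464 -0.19974749  0.1       ] [ 0.53929113 -0.20058252  0.091     ]
grip tri (array([0.52987814, 0.07779387, 0.16925296]), array([9.25239804e-07]))
axis [ 0.53359735 -0.07932277  0.061     ]
[[ 0.684  0.089  0.01 ]
 [ 0.695 -0.247  0.01 ]
 [ 0.386 -0.258  0.01 ]
 [ 0.375  0.08   0.01 ]] [ 0.53487362 -0.08402486  0.01      ]
0.33680003710048045 -88.06106630997428
0.30886959841578837 -178.01349643276833
0.3379900143514975 91.97619533351774
0.3090907093753218 1.7658978416599884
[[ 8.98350792e-01 -4.39278788e-01  2.68348734e-05]
 [-4.39278789e-01 -8.98350790e-01  5.41211811e-05]
 [ 3.32842873e-07 -6.04077966e-05 -9.99999998e-01]] [0.27451582 0.56147622 0.23057403] 1.0
[[-4.39783157e-01 -8.98103973e-01  1.67001815e-04]
 [-8.67646597e-01  4.24916803e-01  2.58137741e-01]
 [-2.31905493e-01  1.13379732e-01 -9.66108109e-01]] [-0.00042576  0.03012091  0.1679041 ] [0.33940077 0.52925804 0.38501227]
```

arm_command --pt "0 0 0 -20 0 0 -0.122" --pt "0 0 0 -20 0 0 -0.122" --pt "0 0 0 -20 0 0 -0.122" --pt "0 0 0 -20 0 0 -0.122" --pt "0 18 42 0 0 0 0" --pt "0 18 42 0 0 0 0" --pt "0 18 42 0 0 0 0" --pt "0 18 42 0 0 0 0"

```text
time_s: 1.8
tcp_pos: [0.3524, 0.3943, 0.3107]
ee_rot: [[0.999, 0.034, 0.0], [0.034, -0.999, 0.0], [0.0, -0.0, -1.0]]
wrist_force: [0.8, 0.1, 0.2]
gripper_width: 0.353
gripper_force: 0.0
```

arm_command --pt "0 18 42 0 0 0 0" --pt "0 18 42 0 0 0 0" --pt "0 18 42 0 0 0 0" --pt "0 18 42 0 0 0 0" --pt "0 18 42 0 0 0 0" --pt "0 18 42 0 0 0 0" --pt "0 18 42 0 0 0 0" --pt "0 0 0 0 0 0 0"

```text
time_s: 2.6
tcp_pos: [0.4889, 0.1023, 0.3106]
ee_rot: [[1.0, 0.027, 0.0], [0.027, -1.0, -0.001], [-0.0, 0.001, -1.0]]
wrist_force: [-0.4, 1.0, 0.4]
gripper_width: 0.003
gripper_force: 0.0
```

```bash
python3 - <<'E'
from h import *
s=sense();print(s['tcp_pos'],s['ee_rot'],s['time_s'],s['wrist_force'])
m=camera_model('wrist')
im=save('wrist','w1.png')
for t in('handle_grip','clamp_arm','spray_can'): print(t,[(d['p'],d['location']) for d in find_in(t,'wrist')[:2]])
hy=np.array([-.0335,.9994,0]);hi=np.array([.5303,.039,.088])
for r in(.044,.124):print(proj(m,hi+r*(hy*.44+np.array([0,0,.9]))))
for a in(.17,):print('can',ray(camera_model('top'),(157,197),a),ray(camera_model('side'),(140,266),a))
E
```

```text
[0.48894005 0.10225657 0.31056227] [[ 9.99644095e-01  2.66773828e-02  1.79133053e-05]
 [ 2.66773883e-02 -9.99643716e-01 -8.70156576e-04]
 [-5.30657706e-06  8.70324763e-04 -9.99999621e-01]] 2.6 [-0.35088922  0.98351809  0.43635706]
handle_grip [(0.67, [130.4, 277.7])]
clamp_arm [(0.72, [128.2, 343.1])]
spray_can [(0.63, [18.9, 214.4])]
[131.49115076 293.61205519]
[140.94252443 259.67948533]
can [0.65562342 0.14242444 0.17      ] [0.64966053 0.14404903 0.17      ]
```

View pics/w1.png

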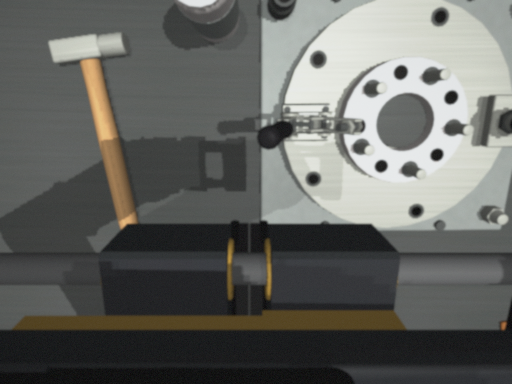

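The wrist view shows the handle tip at (268,137) and the grip's inner end at (291,128), within about 5 mm of the prediction. The can at (207,5) is well clear. I'll go to the inner side of the handle.

arm_command --pt "0 20 34 0 0 0 0" --pt "0 21 34 0 0 0 0" --pt "0 0 0 0 0 0 0" --pt "0 0 0 45 0 0 0" --pt "0 0 0 45 0 0 0" --pt "0 0 0 35 0 0 0" --pt "0 0 0 10 0 0 0" --pt "0 0 0 0 0 0 0"

```text
time_s: 3.6
tcp_pos: [0.5304, 0.0407, 0.1748]
ee_rot: [[0.999, 0.035, -0.002], [0.035, -0.999, -0.001], [-0.002, 0.001, -1.0]]
wrist_force: [-0.4, -0.4, 1.0]
gripper_width: 0.005
gripper_force: 0.0
```

```bash
python3 - <<'E'
from h import *
s=sense();p=s['tcp_pos'];print(p,s['wrist_force'])
r=.105
for th in(1.17,1.0,.85,.7,.55,.4,.3,.2,.1,0,-.02):
    y=.039+r*np.cos(th)-.0085*np.sin(th)-.015; z=.088+r*np.sin(th)+.0085*np.cos(th)+.008
    print(th,round(y,4),round(z,4))
E
```

```text
[0.53035785 0.04067993 0.17478471] [-0.40402173 -0.37758013  0.98714951]
1.17 0.0571 0.196
1.0 0.0736 0.1889
0.85 0.0869 0.1805
0.7 0.0988 0.1701
0.55 0.1091 0.1581
0.4 0.1174 0.1447
0.3 0.1218 0.1351
0.2 0.1252 0.1252
0.1 0.1276 0.1149
0 0.129 0.1045
-0.02 0.1291 0.1024
```

arm_command --pt "0 0 -12 0 0 0 0" --pt "0 0 -12 0 0 0 0" --pt "0 0 -12 -1.5 0 0 0" --pt "0 0 -10 -1.5 0 0 0" --pt "0 0 -6 4 0 0 0" --pt "0 0 -6 4 0 0 0" --pt "0 0 -5 6 0 0 0" --pt "0 0 -5 6 0 0 0"

```text
time_s: 4.4
tcp_pos: [0.5287, 0.108, 0.158]
ee_rot: [[0.999, 0.033, -0.0], [0.033, -0.999, 0.0], [-0.0, -0.0, -1.0]]
wrist_force: [0.6, -0.4, 0.9]
gripper_width: 0.01
gripper_force: 0.5
```

```bash
python3 - <<'E'
from h import *
a=save('side','s2.png')[130:250,180:340]
b=capture('wrist');b=cv2.resize(b,(480,360))
a=cv2.resize(a,(800,600),interpolation=2)
cv2.imwrite('pics/s2c.png',cv2.cvtColor(a,cv2.COLOR_RGB2BGR))
print(sense()['tcp_pos'],sense()['wrist_force'])
E
```

```text
[0.52794769 0.10783868 0.15706569] [-0.43073719 -0.13971344 -0.64117806]
```

View pics/s2c.png

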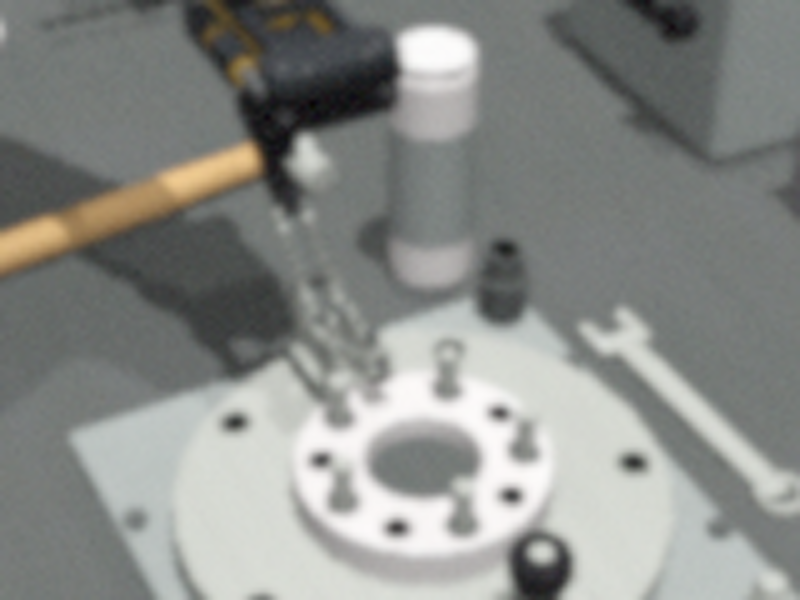

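The handle is moving with the finger at its grip (crop 280,170). I'll continue along the arc.

arm_command --pt "0 0 -5 6 0 0 0" --pt "0 0 -4 7 0 0 0" --pt "0 0 -4 9 0 0 0" --pt "0 0 -4 10 0 0 0" --pt "0 0 -1 6 0 0 0" --pt "0 0 -1 6 0 0 0" --pt "0 0 0 5 0 0 0" --pt "0 0 0 0 0 0 0"

```text
time_s: 5.3
tcp_pos: [0.5273, 0.1261, 0.1084]
ee_rot: [[0.999, 0.033, -0.002], [0.033, -0.999, -0.001], [-0.003, 0.001, -1.0]]
wrist_force: [0.8, 0.0, -0.7]
gripper_width: 0.003
gripper_force: 0.0
```

arm_command --pt "0 0 0 4 0 0 0" --pt "0 0 0 0 0 0 0"

```text
time_s: 5.5
tcp_pos: [0.5279, 0.1264, 0.1052]
ee_rot: [[0.999, 0.033, -0.001], [0.033, -0.999, -0.0], [-0.001, 0.0, -1.0]]
wrist_force: [-0.5, 0.0, 0.3]
gripper_width: 0.008
gripper_force: 0.0
```

```bash
python3 - <<'E'
from h import *
a=save('side','s3.png')[130:250,180:340]
a=cv2.resize(a,(800,600),interpolation=2)
cv2.imwrite('pics/s3c.png',cv2.cvtColor(a,cv2.COLOR_RGB2BGR))
print(sense()['tcp_pos'],sense()['wrist_force'],sense()['moment'])
E
```

```text
[0.52798392 0.12640477 0.10537883] [1.07630978 0.72875042 0.01141671] [-0.06962072  0.03083467  0.00341937]
```

View pics/s3c.png

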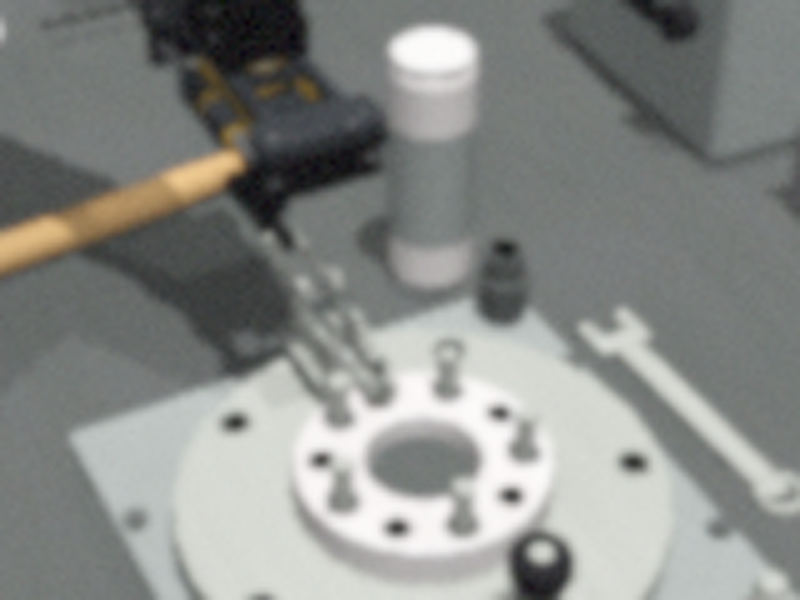

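The handle is nearly level and the foot is at the rim (crop 375,385). I'll press on until I reach the stop.

arm_command --pt "0 0 0 2 0 0 0" --pt "0 0 0 2 0 0 0"

```text
time_s: 5.75
tcp_pos: [0.53, 0.1267, 0.1042]
ee_rot: [[0.999, 0.035, 0.004], [0.035, -0.999, -0.0], [0.004, 0.0, -1.0]]
wrist_force: [-2.4, -2.7, 17.3]
gripper_width: 0.005
gripper_force: 8.8
```

arm_command --pt "0 0 0 2 0 0 0" --pt "0 0 0 2 0 0 0"

```text
time_s: 5.95
tcp_pos: [0.5313, 0.1268, 0.1037]
ee_rot: [[0.999, 0.037, 0.008], [0.037, -0.999, -0.0], [0.008, 0.001, -1.0]]
wrist_force: [-7.8, -3.0, 35.3]
gripper_width: 0.004
gripper_force: 17.3
```

arm_command --pt "0 0 0 2 0 0 0" --pt "0 0 0 1 0 0 0"

```text
time_s: 6.15
tcp_pos: [0.5321, 0.1269, 0.1034]
ee_rot: [[0.999, 0.038, 0.01], [0.038, -0.999, -0.0], [0.01, 0.0, -1.0]]
wrist_force: [-10.9, -4.7, 44.0]
gripper_width: 0.004
gripper_force: 21.9
```

The stop is firm at 44 N, and the TCP is at the level-handle height. Now I'll go above the knob.

arm_command --pt "0 0 0 -15 0 0 0" --pt "0 0 0 -40 0 0 0" --pt "0 0 0 -40 0 0 0" --pt "0 0 0 -40 0 0 0" --pt "60 0 47 0 0 0 0" --pt "60 0 47 0 0 0 0" --pt "60 0 47 0 0 0 0" --pt "60 0 47 0 0 0 0"

```text
time_s: 6.95
tcp_pos: [0.534, -0.0628, 0.2299]
ee_rot: [[0.999, 0.034, 0.001], [0.034, -0.999, 0.0], [0.001, -0.0, -1.0]]
wrist_force: [1.3, 0.0, 0.2]
gripper_width: 0.284
gripper_force: 0.0
```

arm_command --pt "60 0 47 0 0 0 0" --pt "60 0 47 0 0 0 0" --pt "60 0 45 0 0 0 0" --pt "60 0 0 0 0 0 0" --pt "60 0 0 0 0 0 0"

```text
time_s: 7.45
tcp_pos: [0.5385, -0.2012, 0.2291]
ee_rot: [[1.0, 0.031, -0.001], [0.031, -1.0, 0.0], [-0.001, -0.0, -1.0]]
wrist_force: [0.4, 0.5, -0.4]
gripper_width: 0.672
gripper_force: 0.0
```

```bash
python3 - <<'E'
from h import *
s=sense();print(s['tcp_pos'],s['ee_rot'][0],s['time_s'])
m=camera_model('wrist');im=save('wrist','w3.png')
a=capture('side')[130:280,180:330];a=cv2.resize(a,(384,384),interpolation=2)
cv2.imwrite('pics/w3c.png',cv2.cvtColor(cv2.resize(np.hstack([im,a]),(800,343)),cv2.COLOR_RGB2BGR))
for d in find_in('knob','wrist')[:2]: print(d,ray(m,d['location'],.095))
print(proj(m,[.5387,-.2005,.1]))
T=camera_model('top');capture('top')
for d in find_in('handle_grip','top')[:2]+find_in('handle_grip','side')[:2]: print(d)
for n in('top','side'):print(proj(camera_model(n),[.527,.129,.088]))
E
```

```text
[ 0.53845929 -0.20122988  0.22913459] [ 9.99531925e-01  3.05850983e-02 -6.94420955e-04] 7.45
{'location': [180.5, 245.0], 'p': 0.65} [ 0.5407459  -0.19914764  0.095     ]
[184.27654115 246.46559011]
{'location': [207.3, 200.4], 'p': 0.68}
{'location': [229.1, 255.9], 'p': 0.69}
{'location': [178.0, 234.2], 'p': 0.56}
[204.76151859 203.24359289]
[173.97004508 232.59278696]
```

View pics/w3c.png

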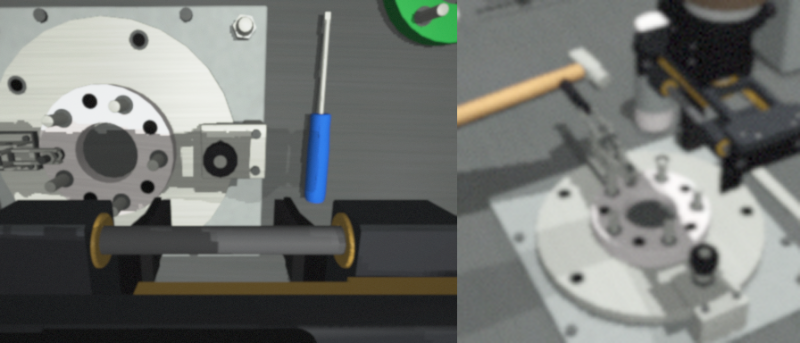

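The knob is at wrist (246,178), so its x is about 2 mm further. The handle is lying level and the clamp arm is on the adapter rim. Descending now.

arm_command --pt "60 2 1 35 0 0 0" --pt "60 0 0 40 0 0 0" --pt "60 0 0 35 0 0 0" --pt "60 0 0 20 0 0 0" --pt "60 0 0 12 0 0 0" --pt "60 0 0 7 0 0 0" --pt "60 0 0 0 0 0 0"

```text
time_s: 8.45
tcp_pos: [0.5412, -0.2008, 0.0804]
ee_rot: [[0.999, 0.034, -0.0], [0.034, -0.999, -0.0], [-0.0, 0.0, -1.0]]
wrist_force: [-0.8, 0.2, 0.2]
gripper_width: 0.688
gripper_force: 0.0
```

arm_command --pt "0 0 0 0 0 0 0" --pt "0 0 0 0 0 0 0" --pt "0 0 0 0 0 0 0" --pt "0 0 0 0 0 0 0" --pt "0 0 0 0 0 0 0" --pt "0 0 0 0 0 0 0"

```text
time_s: 9.05
tcp_pos: [0.5413, -0.1993, 0.0811]
ee_rot: [[0.999, 0.033, 0.001], [0.033, -0.999, 0.002], [0.001, -0.002, -1.0]]
wrist_force: [-1.1, 7.8, 2.5]
gripper_width: 0.384
gripper_force: 30.0
```

Gripped: the opening is 33.4 mm, which matches the knob. I'll relieve the sideways push and pull up.

arm_command --pt "0 0 -1.5 0 0 0 0" --pt "0 0 0 -4 0 0 0" --pt "0 0 0 -4 0 0 0" --pt "0 0 0 -4 0 0 0" --pt "0 0 0 -4 0 0 0" --pt "0 0 0 0 0 0 0"

```text
time_s: 9.65
tcp_pos: [0.5411, -0.1992, 0.0956]
ee_rot: [[0.999, 0.032, 0.0], [0.032, -0.999, 0.001], [0.0, -0.001, -1.0]]
wrist_force: [5.2, 0.8, -14.9]
gripper_width: 0.385
gripper_force: 30.0
```

arm_command --pt "0 0 0 -2 0 0 0" --pt "0 0 0 0 0 0 0" --pt "0 0 0 0 0 0 0"

```text
time_s: 9.95
tcp_pos: [0.5412, -0.1992, 0.0971]
ee_rot: [[0.999, 0.032, 0.0], [0.032, -0.999, 0.001], [0.0, -0.001, -1.0]]
wrist_force: [6.5, 0.1, -13.3]
gripper_width: 0.378
gripper_force: 30.0
```

arm_command --pt "0 0 0 -1 0 0 0" --pt "0 0 0 0 0 0 0" --pt "0 0 0 0 0 0 0"

```text
time_s: 10.25
tcp_pos: [0.5411, -0.1992, 0.0973]
ee_rot: [[0.999, 0.032, -0.0], [0.032, -0.999, 0.001], [0.0, -0.001, -1.0]]
wrist_force: [6.7, 0.0, -16.4]
gripper_width: 0.379
gripper_force: 30.0
```

```bash
python3 - <<'E'
from h import *
s=sense();print(s['tcp_pos'],s['wrist_force'],s['gripper_width'])
a=capture('side')[130:290,180:340];a=cv2.resize(a,(600,600),interpolation=2)
cv2.imwrite('pics/s5.png',cv2.cvtColor(a,cv2.COLOR_RGB2BGR));print(sense()['wrist_force'])
E
```

```text
[ 0.54113698 -0.19922389  0.09734687] [  6.73747756   0.02967616 -16.36902936] 0.37859701003175056
[  6.31085855   0.34459338 -17.54359872]
```

View pics/s5.png

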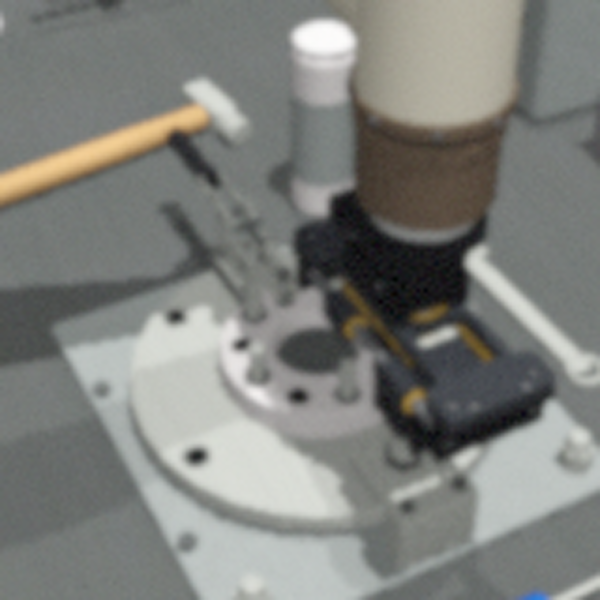

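The handle is level (crop 195,155) and the adapter is in place. The knob is in the fingers, and the last 1 mm command raised the force without moving the tool, so the plunger is at its stop. I'll check it holds steady, then hand in.

arm_command --pt "0 0 0 0 0 0 0" --pt "0 0 0 0 0 0 0" --pt "0 0 0 0 0 0 0" --pt "0 0 0 0 0 0 0" --pt "0 0 0 0 0 0 0"

```text
time_s: 10.8
tcp_pos: [0.5411, -0.1992, 0.0973]
ee_rot: [[0.999, 0.032, -0.0], [0.032, -0.999, 0.001], [-0.0, -0.001, -1.0]]
wrist_force: [7.0, -0.5, -16.5]
gripper_width: 0.384
gripper_force: 30.0
```

```bash
python3 - <<'E'
from h import *
s=sense();print(s['tcp_pos'],s['wrist_force'],s['gripper_width'],s['time_s'])
if s['wrist_force'][2]<-12: print(finish_job())
E
```

```text
[ 0.54111696 -0.19921751  0.09733212] [  6.96937539  -0.47649138 -16.52691942] 0.3835927794106881 10.8
the job is handed in; nothing more can be done
None
```

I handed the job in at 10.8 s with the clamp handle fully down on the adapter and the gripper holding the index plunger's knob up at its stop, about 16 mm; the hand-in gave no verdict, and I never measured the clamp foot's force or the turntable angle directly.

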